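# Drain a washed heat sink and hang up the dip basket

### The job

The heat sink has been washed and still stands in the wire dip basket. Take it out and stand it on the sloping drainer, foot flat on the sheet and up against the lip. Swing the basket's bail up from where it lies flat and hang the empty basket by its bail on both prongs of the drip stand, so that it hangs level and still. Do not disturb the other things on the bench.

Things in the scene. Friction and masses are not known exactly. Their poses are not given: they have to be found in the camera images.
- basket: Open steel wire mesh basket, 105 (x) x 121 (y) mm outside, 99 x 115 inside; rim 42 mm and inner floor 3 mm above its underside; 0.2 to 0.35 kg, plus 0.06 of bail. Origin: centre of the underside, z up. Its bail is pivoted on ears on the outside of the two y sides, on an axis parallel to y through (0, 0, 40 mm); lying flat it points to -x.
- bail (a joint): Swing bail's angle, rad: 0 flat, level with the rim; 1.57 upright; 1.75 its stop just past upright, where it stands by itself. Swings freely; let go below about 1.5 it falls flat. A U of 5 mm wire: legs 130 mm apart outside the basket, cross bar 95 mm from the pivot axis and straight for 47 mm either side of its middle; flat, the bar lies 42 mm in front of the front wall.
- bail_grip (a point): Middle of the bail's cross bar, on its centre line. Axes: y along the bar, -x from the pivots to the bar. Round the bar here is a black tube, 12 mm thick, 36 mm long (18 mm each way), that turns freely on it: while the tube is gripped, the bail can be swung up and the basket lifted without turning the hand, and the basket hangs level.
- heat_sink: Bare aluminium finned heat sink, 50 (x) x 40 (y) x 74 (z) mm, 0.10 to 0.17 kg, standing on its 50 x 40 foot in the basket; it rises 35 mm above the rim. Fins in its x-z planes; the two outermost are flat faces at y = +-20 mm, good to grip. Origin: centre of the foot; z up. A half turn about z makes no difference.
- drain_plate: Sheet of the fixed sloping drainer: perforated, slippery steel, 112 mm wide, 110 long, sloping 25 degrees. Origin: middle of its low edge, in the corner of top face and lip, 30 mm above the bench. x up the slope, y across, z square to it. Lip: 12 mm high, on the -x side. Side folds 7 mm high. Heat sink long side up the slope, foot against the lip: its origin at x = 25 mm, z = 0.
- drip_stand: Fixed stand: steel dish 160 (x) x 150 (y) mm, 13 high, and a 12 mm post 180 mm tall, 66 mm behind (+x) the origin, with a cross plate and two parallel 6 mm wire prongs running to -x at y = +-32 mm, each bent down into a seat and up to a ball at the tip. Origin: centre of the dish's underside; z up, -x the open front.
- hook_seat (a point): Midway between the two prongs' seats: where the centre line of the bail's bar lies at its middle when it hangs in both. The bar then runs along the stand's y; basket underside about 30 mm above the bench. Axes as the stand's. Seats are valleys open upwards: the wire behind reaches 6 mm and the tip balls, 20 mm in front, 20 mm above this point. Post 67 mm behind.
- board_a: Bystander: bare green circuit board lying flat on the blue mat, 140 x 100 x 15 mm.
- marker: Bystander: dark marker pen lying in front, 135 x 12 mm.
- bottle: Bystander: wash bottle with bent spout behind the work, 65 x 99 x 199 mm; origin under the middle of its outline.
- cutters: Bystander: side cutters, 126 x 50 x 13 mm, lying in front.
- driver: Bystander: small screwdriver, 136 x 12 mm, lying behind the work.
Things that resemble listed ones, but are neither listed nor needed, are in the scene too. What is shaped like the part that bears drain_plate but blue is not meant.

How it is judged:
At the end, for the whole second after the job is handed in: Heat sink at rest on the drainer, foot flat on the sheet (4.5 degrees, 4 mm), at most 5 mm from the lip, within 36 mm of mid-width. Basket hanging still by its bail: mid bar within 16 mm sideways and 6 mm in height of the seat, square to the prongs and level within 8.5 degrees, clear of the dish (x of heat_sink in the frame of drain_plate between 0.017 and 0.03 m and y of heat_sink in the frame of drain_plate between -0.036 and 0.036 m and z of heat_sink in the frame of drain_plate between -0.004 and 0.004 m and angle between the z axis of heat_sink and the z axis of drain_plate, either way round below 0.08 rad and linear speed of heat_sink below 0.02 m/s and horizontal distance between bail_grip and hook_seat below 0.016 m and z of bail_grip in the frame of hook_seat between -0.006 and 0.006 m and angle between the y axis of bail_grip and the y axis of drip_stand, either way round below 0.15 rad and contact force between basket and drip_stand above 1 N and height (world z) of basket above 0.022 m and angle between basket's own z axis and vertical below 0.15 rad and linear speed of basket below 0.04 m/s and angular speed of basket below 0.5 rad/s); the robot touches nothing.
It fails at once if another thing on the bench is shifted by more than 30 mm (distance of any of board_a, marker, bottle, cutters, driver from where it was at the start of the episode above 0.03 m).
It also fails if it takes over 72 s, if anything falls off the work surface, if the arm or the gripper's body presses on something with over 40 N, if the wrist force passes 120 N, or if a joint passes its speed limit or range.

### The arm

A 7-joint arm with a two-finger parallel gripper is mounted at the origin on a cart in front of the work surface, level with it; the furniture and walls round the work are solid. World frame = base frame: x ahead of the robot, y to its left, z up, the work surface at z = 0. Lengths are in m, angles in rad, forces in N, time in s.
With the tool pointing down it reaches from about 0.425 to 0.925 m from the base axis. Payload 6.8 kg.
Tool frame: the origin (TCP) lies midway between the tips of the shut fingers; the grasp point (between the pads) lies 19 mm behind it; z points along the fingers, y is the line along which they close (so a half turn about z gives the same grasp; the last joint's range is limited). The gripper opens to 85 mm and grips with 20 to 120 N. Pads are 22 mm wide; open, the fingers measure 114 mm over their backs; the gripper's body (76 mm by 85 mm) begins 54 mm behind the grasp point. The pads swing forward as they close: fully open they stand 13 mm farther back than shut.
Start: joints at [1.092, 0.477, 0.022, 1.555, -0.011, 1.109, -0.083], TCP at [0.245, -0.629, 0.231] pointing down, gripper open.
Joint ranges: [-2.96, 2.96], [-0.34, 2.1], [-1.41, 1.46], [0.24, 2.44], [-1.37, 4.51], [0.17, 1.92], [-2.96, 2.96]. Speed limits (rad/s): [2.39, 2.39, 3.14, 3.14, 3.14, 3.14, 3.14].

### API

Orientations are given as a unit quaternion [w, x, y, z].
In Python, from station import bot, imaging gives the robot as it stands.
- The arm moves only by the tool move_arm, never from a script. Its argument "commands" is a list that holds one entry, the list of rows, each a list of 7 numbers: the shift along the tool's x, y, z in m, then the turn, a rotation vector about the tool's x, y, z in degrees, then the finger opening in m, from 0 to 0.0854. In form: [[[x, y, z, rx, ry, rz, grip], ...]]. A call has 1 to 20 rows; each row shifts and turns the commanded pose from where the row before left it, along the tool's axes as they then stand; what a row does not reach is not made up. A row lasts 1/8 s, in which the tool goes at most 62.5 mm and 10.7 degrees, less where a joint would pass 70% of its speed; a pose out of reach is approached as far as the arm can. A call is refused whole if a number of a shift passes 0.0625 or a number of a turn 10.7, either way. A call with a gripper value outside its range is refused whole. The fingers move at their own pace and stop on an object; "squeeze" is the grip in N (left out, the last holds). Time passes only in rows, so rows that do not move let the fingers close. It gives the time, the measured TCP pose, the force, the opening and the grip force at its end, in the units of the state.
- bot.get_obs(): the state, without advancing time (a new reading comes with each control period).
- imaging.read_camera(name): name is "scene" or "top" or "wrist"; returns the picture (384x512x3 uint8, red, green, blue); there is no depth.
- imaging.calibration(name): a dict with "intrinsics" (3x3 intrinsics, pixels), "extrinsics" (4x4, takes a point from camera to world coordinates); the wrist camera has in their place "mount" (4x4, takes a point from camera to tool coordinates, whose origin is the TCP and whose axes are the flange's). Camera axes: x right, y down, z forward; pixel columns grow to the right and rows downward; lengths in m; the calibration is good to about 2 mm. A picture is of the moment at which its call begins: read the wrist's pose just before it. calibration takes no time and is no camera call.
- bot.hand_in(): hands the job in; it is judged then, once.
The state is a dict: "t": time; "q": joint angles; "joint_vel": joint speeds; "joint_torque": joint torques, N m; "eef_pos": TCP position; "tool_rot": TCP orientation; "contact_force": force on the tool from outside, world axes, zero at the start; "torque": the same for the moment, N m; "gripper_width": opening from 0.0 (shut) to 1.0 (fully open); "grasp_force": force on a finger pad.
Only numpy, scipy, OpenCV 4.12 (cv2) and the standard library are available. Lean on these libraries where they do the work, as an engineer would, in place of code of your own. Each camera call takes 0.05 s, during which the arm holds its last target. There are 200 camera calls.

## Working session

There is one attempt and no reset: what is moved stays moved. The work goes in short steps, Python scripts to look and compute and a tool call to move; the robot and the scene stay as the last step left them, time stands still between calls to the robot, and variables do not carry over. Pictures are saved under pics/ and viewed, at most 10 in all, crops included, and the job is handed in when it is done.

Besides the shell and the picture viewer there is one more tool, called after "Request:" as name(argument=value, ...), one argument or row to a line, values as JSON. move_arm: Moves the arm, as the interface text tells. Its arguments: {"type":"object","properties":{"commands":{"type":"array","items":{"type":"array","items":{"type":"array","items":{"type":"number"}}}},"squeeze":{"type":"number"}},"required":["commands"]}

```bash
mkdir -p pics; ls
python3 - <<'E'
from station import bot, imaging
import cv2,numpy as np
for n in ("scene","top"):
    im=imaging.read_camera(n); cv2.imwrite(f"pics/{n}0.png",cv2.resize(im[:,:,::-1],(800,600),interpolation=cv2.INTER_CUBIC)); cv2.imwrite(f"{n}0.png",im[:,:,::-1])
    c=imaging.calibration(n); print(n,np.round(c["intrinsics"],1).tolist(),np.round(c["extrinsics"],3).tolist())
print(np.round(imaging.calibration("wrist")["mount"],3).tolist(),np.round(imaging.calibration("wrist")["intrinsics"],1).tolist())
o=bot.get_obs();print(o["t"],o["eef_pos"],o["tool_rot"],o["gripper_width"])
E
```

```text
pics
scene [[377.0, 0.0, 247.8], [0.0, 377.0, 201.1], [0.0, 0.0, 1.0]] [[-0.872, -0.231, 0.431, -0.095], [-0.489, 0.437, -0.755, 1.265], [-0.014, -0.869, -0.495, 0.858], [0.0, 0.0, 0.0, 1.0]]
top [[409.3, 0.0, 258.0], [0.0, 409.3, 190.4], [0.0, 0.0, 1.0]] [[-0.017, -0.971, 0.237, 0.219], [-1.0, 0.016, -0.009, 0.164], [0.005, -0.237, -0.971, 1.427], [0.0, 0.0, 0.0, 1.0]]
[[-0.0, -0.953, -0.302, 0.078], [1.0, 0.0, -0.001, 0.0], [0.001, -0.302, 0.953, -0.142], [0.0, 0.0, 0.0, 1.0]] [[340.9, 0.0, 254.5], [0.0, 340.9, 190.9], [0.0, 0.0, 1.0]]
0.1 [ 0.24436415 -0.62863425  0.230406  ] [-8.22764696e-04  9.82861998e-01  1.84340915e-01 -2.07722316e-04] 1.001424940678956
```

View pics/scene0.png

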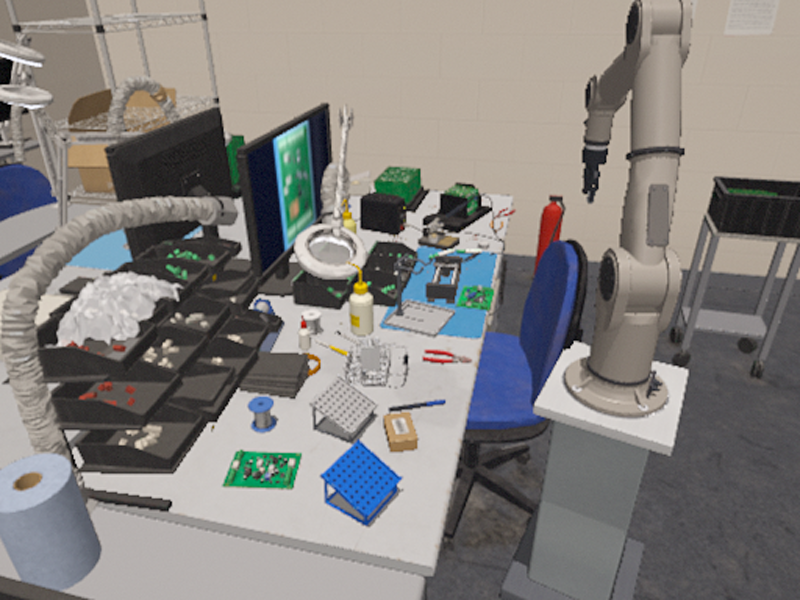

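View pics/top0.png

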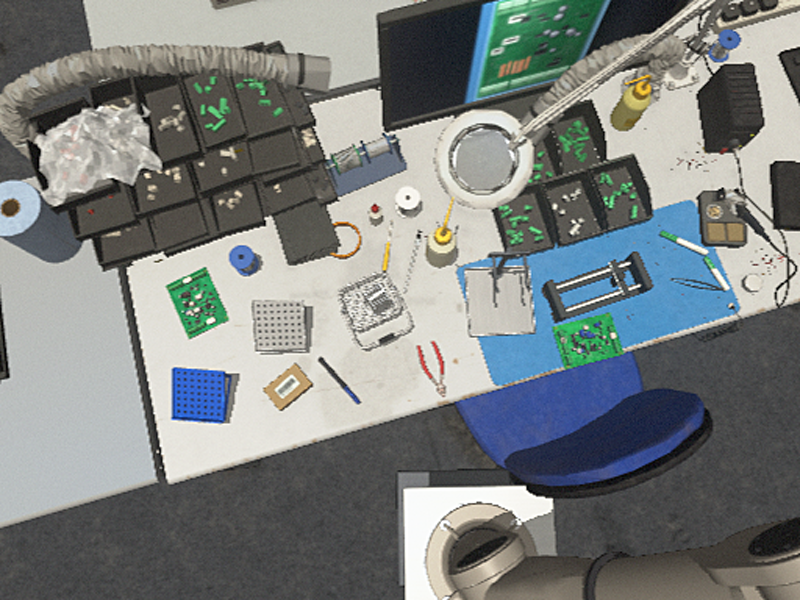

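The scene view shows the basket at about (372,362), the drainer at (343,408) and the stand at (420,315). In the top view they are at (375,310), (280,325) and (500,297). The bottle is at (442,243), board_a at (588,340), and the cutters at (430,370).

```bash
cat > h.py <<'E'
import numpy as np,cv2
from station import bot,imaging
from scipy.spatial.transform import Rotation as R
def wpose():
    o=bot.get_obs(); q=o["tool_rot"]; T=np.eye(4); T[:3,:3]=R.from_quat([q[1],q[2],q[3],q[0]]).as_matrix(); T[:3,3]=o["eef_pos"]; return T
def cam(n,T=None):
    c=imaging.calibration(n); K=np.array(c["intrinsics"])
    E=np.array(c["extrinsics"]) if n!="wrist" else T@np.array(c["mount"])
    return K,E
def ray(KE,u,v):
    K,E=KE; d=E[:3,:3]@np.linalg.solve(K,[u,v,1]); return E[:3,3],d/np.linalg.norm(d)
def onz(KE,u,v,z):
    p,d=ray(KE,u,v); return p+d*(z-p[2])/d[2]
def tri(rays):
    A=0;b=0
    for p,d in rays:
        M=np.eye(3)-np.outer(d,d);A=A+M;b=b+M@p
    x=np.linalg.solve(A,b); return x,[np.linalg.norm((np.eye(3)-np.outer(d,d))@(x-p)) for p,d in rays]
def proj(KE,X):
    K,E=KE; p=K@(E[:3,:3].T@(np.asarray(X)-E[:3,3])); return p[:2]/p[2]
E
python3 - <<'E'
from h import *
t=cv2.imread("top0.png");s=cv2.imread("scene0.png")
a=cv2.resize(t[145:245,150:350],(800,400),interpolation=cv2.INTER_CUBIC)   # x4
b=cv2.resize(s[155:295,190:330],(560,560),interpolation=cv2.INTER_CUBIC)
cv2.imwrite("pics/c1.png",a);cv2.imwrite("pics/c2.png",b)
K=cam("top")
for n,u,v,z in (("basket",375,310,.04),("drain",280,325,.05),("stand",500,300,.01),("bottle",441,245,.1),("boxcorner",290,385,.02)):
    print(n,onz(K,u*.64,v*.64,z).round(3))
E
```

```text
basket [0.53  0.214 0.04 ]
drain [0.497 0.422 0.05 ]
stand [ 0.555 -0.07   0.01 ]
bottle [0.659 0.067 0.1  ]
boxcorner [0.369 0.402 0.02 ]
```

View pics/c1.png

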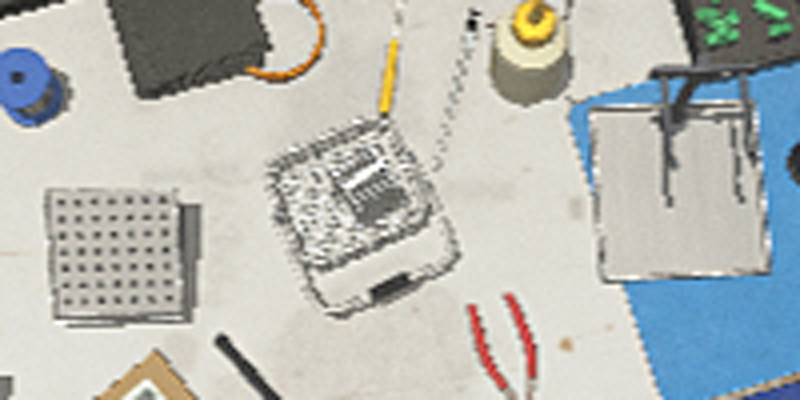

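View pics/c2.png

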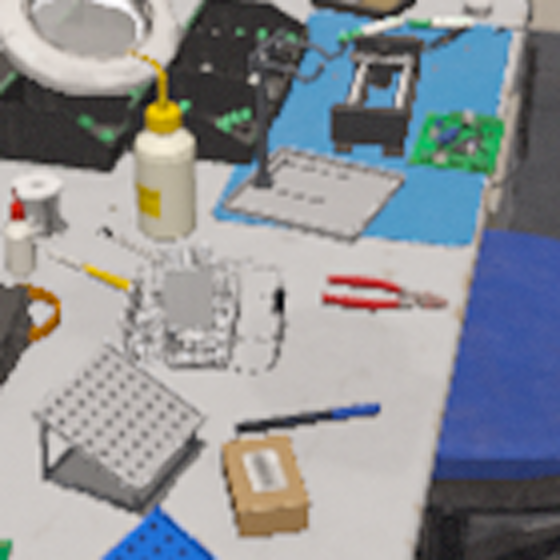

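The crops show the drainer's low edge and lip facing the robot (bottom edge in the top view), with the basket and bail yawed about +20°. The stand's open front also faces the robot, at about +5°. Next I fly over the stand, taking a wrist picture on the way.

Request:
move_arm(
  commands=[
    [[0.044,-0.033,-0.022,0,0,0,0.0854],[0.044,-0.033,-0.022,0,0,0,0.0854],[0.044,-0.033,-0.022,0,0,0,0.0854],[0.044,-0.033,-0.022,0,0,0,0.0854],[0.044,-0.033,-0.022,0,0,0,0.0854],[0.044,-0.033,-0.022,0,0,0,0.0854],[0.0345,-0.0445,-0.004,0,0,0,0.0854],[0.0345,-0.0445,-0.004,0,0,0,0.0854],[0.0345,-0.0445,-0.004,0,0,0,0.0854],[0.0345,-0.0445,-0.004,0,0,0,0.0854],[0.0345,-0.0445,-0.004,0,0,0,0.0854],[0,0,0,0,0,0,0.0854]],
  ],
)

```text
t: 1.6
eef_pos: [0.4999, -0.0737, 0.3835]
tool_rot: [-0.001, 0.982, 0.189, 0.0]
contact_force: [-0.6, 0.3, -0.4]
gripper_width: 0.997
grasp_force: 0.0
```

```bash
cat >> h.py <<'E'
def snap(name):
    T=wpose(); im=imaging.read_camera("wrist"); cv2.imwrite(name+".png",im[:,:,::-1]); np.save(name+".npy",T)
    print(bot.get_obs()["t"],T.round(3).tolist()); return im,T
E
python3 -c "
from h import *
snap('w_stand')"
```

```text
1.65 [[0.929, 0.371, 0.001, 0.5], [0.371, -0.929, 0.002, -0.074], [0.001, -0.001, -1.0, 0.384], [0.0, 0.0, 0.0, 1.0]]
```

Request:
move_arm(
  commands=[
    [[0.019,-0.056,0.005,0,0,0,0.0854],[0.019,-0.056,0.005,0,0,0,0.0854],[0.019,-0.056,0.005,0,0,0,0.0854],[0.019,-0.056,0.005,0,0,0,0.0854],[0.019,-0.056,0.005,0,0,0,0.0854],[0.019,-0.056,0.005,0,0,0,0.0854],[0,0,0,0,0,0,0.0854]],
  ],
)

```text
t: 2.52
eef_pos: [0.4821, 0.2789, 0.3523]
tool_rot: [-0.001, 0.982, 0.187, -0.001]
contact_force: [-1.1, 0.2, 0.4]
gripper_width: 1.003
grasp_force: 0.0
```

Run:
```python
from h import *
im,T=snap('w_bask')
cv2.imwrite("pics/wb.png",cv2.resize(im[:,:,::-1],(800,600),interpolation=cv2.INTER_CUBIC))
cv2.imwrite("pics/ws.png",cv2.resize(cv2.imread("w_stand.png"),(800,600),interpolation=cv2.INTER_CUBIC))
```

```text
2.575 [[0.93, 0.368, -0.002, 0.482], [0.368, -0.93, 0.001, 0.279], [-0.002, -0.002, -1.0, 0.352], [0.0, 0.0, 0.0, 1.0]]
```

View pics/wb.png

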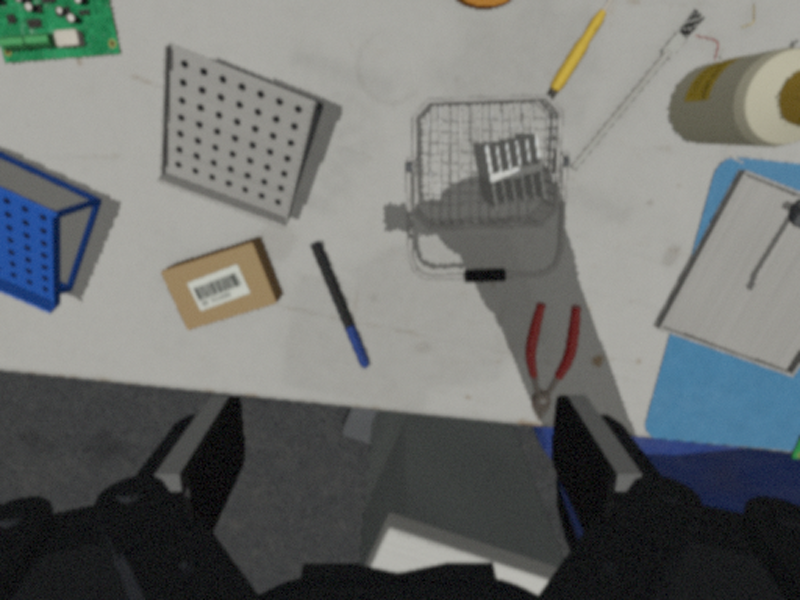

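View pics/ws.png

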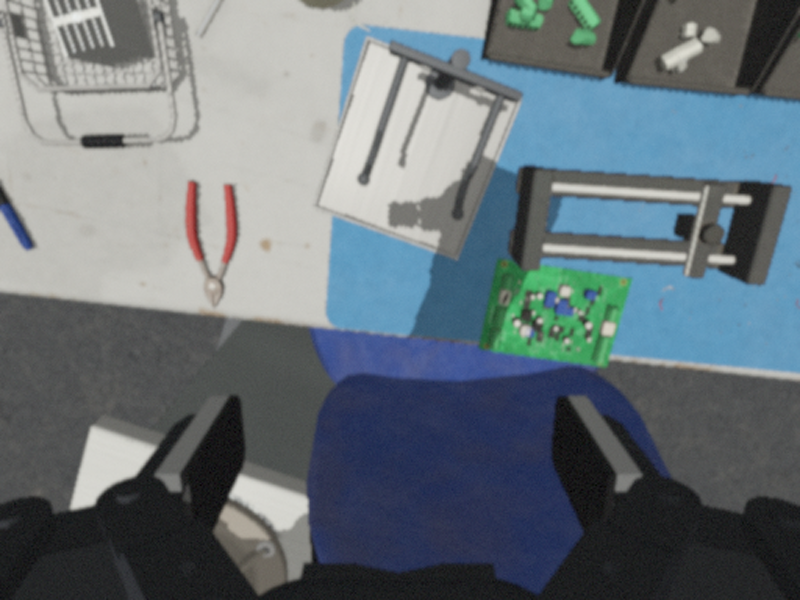

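The wrist view over the basket shows the heat-sink top at about (511,169) and the black tube at (485,275). The plate corners are about (170,45), (320,100), (290,222) and (163,180). In the stand view the prong balls are at (364,178) and (457,213), and the dish's front corners at (318,205) and (460,258). Now I turn these into positions and check them against the known sizes.

Run:
```python
from h import *
B=cam("wrist",np.load("w_bask.npy"));S=cam("wrist",np.load("w_stand.npy"))
P=lambda C,u,v,z: onz(C,u*.64,v*.64,z)
def yaw(a,b): d=b-a; return np.degrees(np.arctan2(d[1],d[0])).round(1)
# refine the tube
im=cv2.imread("w_bask.png"); c=im[160:190,290:332]; m=(c.max(2)<45).astype(np.uint8)
n,l,st,ce=cv2.connectedComponentsWithStats(m); k=1+np.argmax(st[1:,4]); pts=np.argwhere(l==k)[:,::-1].astype(np.float32)
r=cv2.minAreaRect(pts); cen=np.array(r[0])+[290,160]; print("tube px",cen,r[1],r[2],st[k,4]); tube=onz(B,*cen,.04);print("tube",tube.round(3))
im=cv2.imread("w_stand.png");c=im[80:100,45:90];m=(c.max(2)<45).astype(np.uint8)
n,l,st,ce=cv2.connectedComponentsWithStats(m);k=1+np.argmax(st[1:,4]);print("tube from stand view",onz(S,*(ce[k]+[45,80]),.04).round(3))
# basket rim corners
rim=[P(B,415,112,.042),P(B,562,112,.042),P(B,562,215,.042),P(B,413,225,.042)]
print("rim",np.round(rim,3).tolist(), "pivots",P(B,408,166,.04).round(3),P(B,566,162,.04).round(3))
pv=[P(B,408,166,.04),P(B,566,162,.04)];print("ear yaw(y axis)",yaw(pv[1],pv[0]),"dist",np.linalg.norm(pv[0]-pv[1]),"tube-mid",np.linalg.norm(tube-(pv[0]+pv[1])/2), yaw(tube,(pv[0]+pv[1])/2))
hs=[P(B,*p,.077) for p in((476,143),(530,133),(546,198),(492,205))]
print("hs",np.mean(hs,0).round(3),[np.linalg.norm(hs[i]-hs[i-1]).round(3) for i in range(4)],yaw(hs[3],hs[0]),yaw(hs[2],hs[1]))
pl=[P(B,163,180,.035),P(B,290,222,.035),P(B,320,100,.08),P(B,170,45,.08)]
print("plate",np.round(pl,3).tolist(),[np.linalg.norm(pl[i]-pl[i-1]).round(3) for i in range(4)],"yaws",yaw(pl[0],pl[3]),yaw(pl[1],pl[2]),yaw(pl[1],pl[0]))
d=[P(S,318,205,.013),P(S,460,258,.013),P(S,522,95,.013),P(S,368,38,.013)]
print("dish",np.round(d,3).tolist(),[np.linalg.norm(d[i]-d[i-1]).round(3) for i in range(4)],yaw(d[0],d[3]),yaw(d[1],d[0]), "centre",np.mean(d,0).round(3))
b=[P(S,364,178,.185),P(S,457,213,.185)];print("balls",np.round(b,3).tolist(),np.linalg.norm(b[0]-b[1]),yaw(b[1],b[0]))
```

```text
tube px [310.04298782 175.90271568] (6.849381923675537, 24.163095474243164) 87.27368927001953 160
tube [0.468 0.192 0.04 ]
tube from stand view [0.468 0.187 0.04 ]
rim [[0.571, 0.3, 0.042], [0.615, 0.19, 0.042], [0.541, 0.153, 0.042], [0.486, 0.267, 0.042]] pivots [0.53  0.289 0.04 ] [0.581 0.169 0.04 ]
ear yaw(y axis) 113.0 dist 0.13076972530927303 tube-mid 0.09513894457091521 23.2
hs [0.558 0.216 0.077] [np.float64(0.049), np.float64(0.041), np.float64(0.051), np.float64(0.042)] 39.0 40.0
plate [[0.443, 0.478, 0.035], [0.448, 0.366, 0.035], [0.552, 0.368, 0.08], [0.548, 0.479, 0.08]] [np.float64(0.114), np.float64(0.111), np.float64(0.113), np.float64(0.111)] yaws 0.8 0.9 92.9
dish [[0.48, 0.001, 0.013], [0.483, -0.146, 0.013], [0.641, -0.137, 0.013], [0.634, 0.008, 0.013]] [np.float64(0.154), np.float64(0.147), np.float64(0.159), np.float64(0.146)] 2.6 91.1 centre [ 0.56  -0.069  0.013]
balls [[0.538, -0.036, 0.185], [0.539, -0.099, 0.185]] 0.0629466102339555 91.4
```

Everything agrees with the given sizes: ear spacing 131, bar radius 95, heat sink 41×50, plate 112×112, prongs 63 (all mm). Next I turn to the heat sink's yaw and take a closer look.

Request:
move_arm(
  commands=[
    [[0,0,0.05,0,0,-8.7,0.0854],[0,0,0.05,0,0,-8.7,0.0854],[0.0097,0.0484,0.026,0,0,0,0.0854],[0.0097,0.0484,0.026,0,0,0,0.0854],[0,0,0,0,0,0,0.0854]],
  ],
)

```text
t: 3.2
eef_pos: [0.5618, 0.2031, 0.1981]
tool_rot: [0.002, 0.946, 0.325, -0.003]
contact_force: [-0.3, -0.5, -0.1]
gripper_width: 1.001
grasp_force: 0.0
```

Run:
```python
from h import *
im,T=snap('w_hs')
C=cam("wrist",T)
a=cv2.resize(im[60:330,120:480,::-1],(720,540),interpolation=cv2.INTER_CUBIC)
for s in (-.02,.02):  # predicted top outline for yaw 39
    pass
cv2.imwrite("pics/wh.png",a)
```

```text
3.25 [[0.788, 0.615, -0.003, 0.562], [0.615, -0.788, -0.005, 0.203], [-0.006, 0.002, -1.0, 0.198], [0.0, 0.0, 0.0, 1.0]]
```

View pics/wh.png

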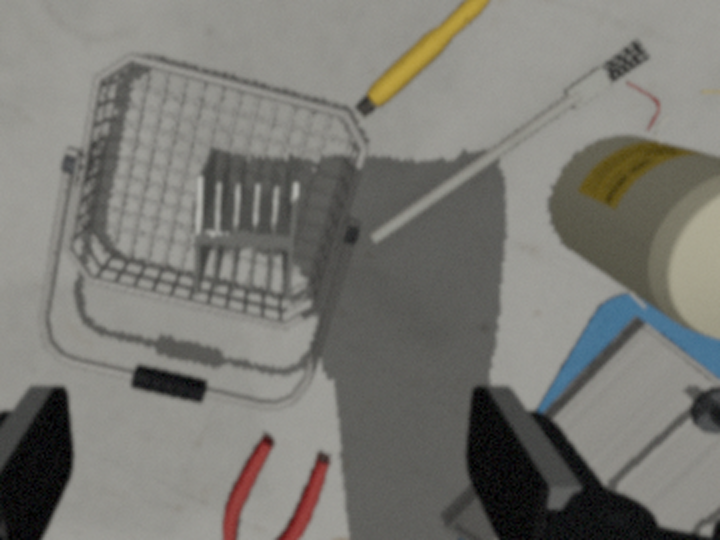

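The close view has the bail tube at (170,383) and the heat-sink fins running vertically at x≈200–297, rows ~160–290, so the tool yaw already matches. I'll project the measured heat-sink corners into this picture as a check.

Run:
```python
from h import *
C=cam("wrist",np.load("w_hs.npy")); y=np.radians(38.5)
X=np.array([np.cos(y),np.sin(y)]);Y=np.array([-X[1],X[0]])
for z in (.003,.077):
  for a,b in ((.025,.02),(.025,-.02),(-.025,-.02),(-.025,.02)):
    q=np.array([.558,.216])+a*X+b*Y; p=proj(C,[*q,z]); print(z,a,b,((p-[120,60])*2).round(0))
im=cv2.imread("w_hs.png",0)
print(im[130:220:5,212:280:4])
print("ytop",(onz(C,120+200/2,60+225/2,.077)+onz(C,120+297/2,60+225/2,.077)).round(4)/2, np.linalg.norm(onz(C,220,170,.077)-onz(C,268.5,170,.077)))
```

```text
0.003 0.025 0.02 [201. 146.]
0.003 0.025 -0.02 [282. 145.]
0.003 -0.025 -0.02 [283. 242.]
0.003 -0.025 0.02 [205. 243.]
0.077 0.025 0.02 [183. 173.]
0.077 0.025 -0.02 [286. 173.]
0.077 -0.025 -0.02 [286. 293.]
0.077 -0.025 0.02 [189. 294.]
[[138 130 136 137 140 141 130 145 129 143 134 140 135 128 147 132 146]
 [142 134 144 120  87 114 130 133 131 144 132 149 137 141 141 132 137]
 [138 141 134  82  77  76  82  82 106  89  88  98  89  92  80  94 118]
 [135 151 119  65  80  73  85  80  81  86  89  79  88  77  77  84 105]
 [136 150 170  68  91  65  89  75  89  84  87  76  80  75 105  88  80]
 [137 148 169  65 126  65  91 108  77 151  85 105  96  78 168  87  83]
 [154 135 164  66 140  70  86 103  80 146  77 124  82  78 108  78  92]
 [143 120 161  76 146  74  89  88  77 138  76 121  77  66  90  82  88]
 [153 126 152  78 152  78 109  82  78 139  76 135  76  74  86  79  87]
 [141 122 126 134 150  96  95  91  86  84  77  93  77  80  84  85  86]
 [140 139 100 100 102 105 101 100 101 105  98 100 101 102  82  80  82]
 [136 142  76  84  94  96 107 117 138  99  88  92  81  96  88  85  88]
 [134 144  75 134  93 147 119 137 131 131 142 115 129  95  87  86  79]
 [116 120  81 150  89 154 114 154 133 148 146 132 135  98 134  86  79]
 [147 114  86  99  85  91 102 147 126 151 131 140 142 105 152 132  68]
 [140  87 102  96 126 140 111 128  88  88  90 121 123 101 138  97  77]
 [132 120 130  97 146 125 124 103 102 130 115 142  99 125 114 119  97]
 [145 141 139 134 139 135 127 120 136 147 122 131  84 140 143 106  80]]
ytop [0.5643 0.2146 0.077 ] 0.038567909236004956
```

The foot edge (row 243) and the top (173–293) both match the prediction; it needs only a 4 mm sideways correction. Descending to grip.

Request:
move_arm(
  commands=[
    [[0.0025,-0.0045,0.04,0,0,0,0.0854],[0.0025,-0.0045,0.04,0,0,0,0.0854],[0,0,0.04,0,0,0,0.0854],[0,0,0.038,0,0,0,0.0854],[0,0,0,0,0,0,0.03],[0,0,0,0,0,0,0.03],[0,0,0,0,0,0,0.03],[0,0,0,0,0,0,0.03],[0,0,0,0,0,0,0.03],[0,0,0,0,0,0,0.03]],
  ],
  squeeze=40,
)

```text
t: 4.5
eef_pos: [0.5591, 0.2226, 0.0457]
tool_rot: [0.0, 0.944, 0.331, 0.002]
contact_force: [-0.3, -1.4, 7.1]
gripper_width: 0.458
grasp_force: 41.2
```

Request:
move_arm(
  commands=[
    [[0,0,-0.01,0,0,0,0.03],[0,0,-0.03,0,0,0,0.03],[0,0,-0.04,0,0,0,0.03],[0,0,-0.04,0,0,0,0.03],[0,0,-0.04,0,0,0,0.03],[0,0,0,0,0,0,0.03]],
  ],
)

```text
t: 5.25
eef_pos: [0.5591, 0.2235, 0.2076]
tool_rot: [-0.0, 0.944, 0.331, 0.004]
contact_force: [-0.6, 0.2, -1.9]
gripper_width: 0.456
grasp_force: 40.7
```

Run:
```python
from h import *
im,T=snap('w_g')
s=imaging.read_camera("scene"); t=imaging.read_camera("top")
a=cv2.resize(im,(400,300)); b=cv2.resize(s[150:300,190:390],(400,300),interpolation=cv2.INTER_CUBIC); c=cv2.resize(t[130:250,190:350],(400,300),interpolation=cv2.INTER_CUBIC)
cv2.imwrite("pics/g.png",np.vstack([np.hstack([a,b]),np.hstack([c,c*0])])[:,:,::-1])
```

```text
5.3 [[0.781, 0.625, 0.007, 0.559], [0.625, -0.781, 0.003, 0.223], [0.007, 0.002, -1.0, 0.208], [0.0, 0.0, 0.0, 1.0]]
```

View pics/g.png

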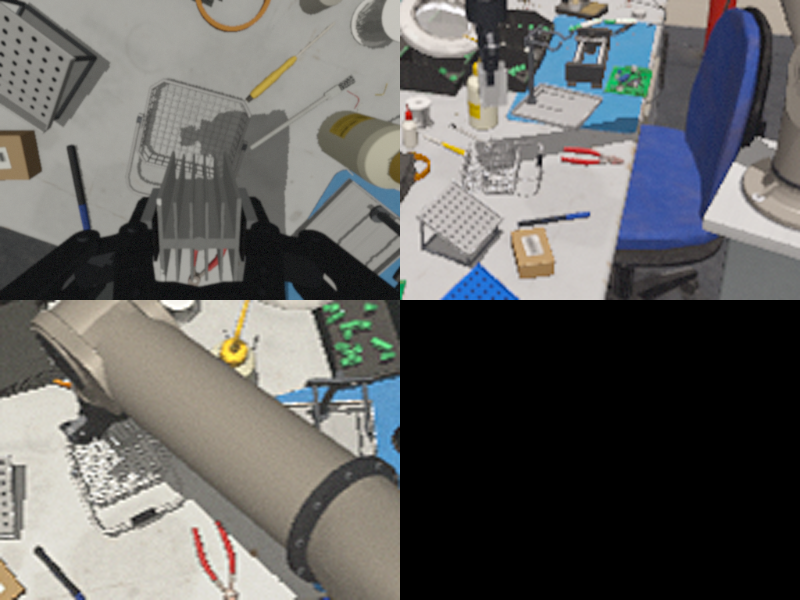

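The heat sink is held square between the pads, the basket has not moved much, and the bail is still flat. I'll check the held foot's position in the wrist view and work out the placing pose.

```bash
cat >> h.py <<'E'
def plan(Tt):
    "relative shift (tool axes now) and rotation to the target"
    T=wpose(); M=np.linalg.inv(T)@Tt
    return M[:3,3].round(4), np.degrees(R.from_matrix(M[:3,:3]).as_rotvec()).round(2)
def yawdown(p,yawdeg,pitch=0):
    T=np.eye(4); T[:3,:3]=R.from_euler("z",yawdeg,degrees=True).as_matrix()@R.from_euler("x",180,degrees=True).as_matrix()@R.from_euler("y",pitch,degrees=True).as_matrix(); T[:3,3]=p; return T
E
python3 - <<'E'
from h import *
M=cam("wrist",np.eye(4))
for z in (.0427,-.031):
  for x in (.025,-.025): print("z,x",z,x,[(proj(M,[x,y,z])*400/512).round(0).tolist() for y in (-.02,.02)])
a=np.radians(25)
for psi,ho in ((1.8,-.003),):
    T=yawdown([0,0,0],psi,25); 
    o=np.array([.4505,.423,.03]); Rp=T[:3,:3]@np.diag([1,-1,-1.])
    print(Rp.round(3).tolist())
    for h in (.05,.004):
        hs=o+Rp@[.029,0,h]; p=hs-T[:3,:3]@[ho,0,.0427]; print("h",h,"TCP",p.round(4))
E
```

```text
z,x 0.0427 0.025 [[171.0, 141.0], [226.0, 141.0]]
z,x 0.0427 -0.025 [[173.0, 203.0], [224.0, 203.0]]
z,x -0.031 0.025 [[154.0, 186.0], [241.0, 186.0]]
z,x -0.031 -0.025 [[159.0, 274.0], [237.0, 274.0]]
[[0.906, -0.031, -0.422], [0.028, 1.0, -0.013], [0.423, -0.0, 0.906]]
h 0.05 TCP [0.4403 0.4227 0.1275]
h 0.004 TCP [0.4598 0.4233 0.0858]
```

Run:
```python
from h import *
im=cv2.imread("w_g.png",0)
print(im[175:365:5,255:257].mean(1).round(0))
T=yawdown([.445,.423,.13],1.8,25); print(plan(T)); 
U=yawdown([.445,.423,.20],1.8,0); print(plan(U))
```

```text
[ 98. 100. 154. 141. 132. 150. 161. 126. 156. 150. 142.  84.  84.  85.
  84.  84.  84.  83.  82.  84.  82.  84.  82.  82.  84.  83. 110. 110.
 110. 128. 164. 164. 166. 164. 164.  93. 106. 138.]
(array([ 0.0386, -0.2271,  0.0726]), array([-8.02, 24.21, 36.26]))
(array([ 0.0385, -0.2271,  0.0026]), array([2.000e-02, 8.000e-02, 3.685e+01]))
```

Request:
move_arm(
  commands=[
    [[0,0,0,0,0,9.2,0.03],[0,0,0,0,0,9.2,0.03],[0,0,0,0,0,9.2,0.03],[0,0,0,0,0,9.2,0.03],[-0.033,-0.051,0,0,0,0,0.03],[-0.033,-0.051,0,0,0,0,0.03],[-0.033,-0.051,0,0,0,0,0.03],[-0.033,-0.051,0,0,0,0,0.03],[0,0,0.01,0,8.33,0,0.03],[0,0,0.01,0,8.33,0,0.03],[0,0,0.01,0,8.33,0,0.03],[0,0,0,0,0,0,0.03]],
  ],
)

```text
t: 6.9
eef_pos: [0.4171, 0.4209, 0.168]
tool_rot: [0.007, 0.987, 0.021, 0.161]
contact_force: [0.3, 0.7, -1.5]
gripper_width: 0.466
grasp_force: 41.0
```

Run:
```python
from h import *
T=yawdown([.442,.423,.1285],1.8,25); print(plan(T)); print(wpose().round(3).tolist(),bot.get_obs()["t"])
im,T=snap('w_pl'); s=imaging.read_camera("scene")
a=cv2.resize(im,(512,384)); b=cv2.resize(s[200:300,170:295],(480,384),interpolation=cv2.INTER_CUBIC)[:,:280]
cv2.imwrite("pics/pl.png",np.hstack([a,b])[:,:,::-1])
```

```text
(array([ 0.0111, -0.002 ,  0.0453]), array([0.95, 6.47, 0.82]))
[[0.947, 0.039, 0.318, 0.417], [0.043, -0.999, -0.007, 0.421], [0.318, 0.021, -0.948, 0.168], [0.0, 0.0, 0.0, 1.0]] 6.9
6.95 [[0.947, 0.039, 0.318, 0.417], [0.043, -0.999, -0.007, 0.421], [0.318, 0.021, -0.948, 0.168], [0.0, 0.0, 0.0, 1.0]]
```

View pics/pl.png

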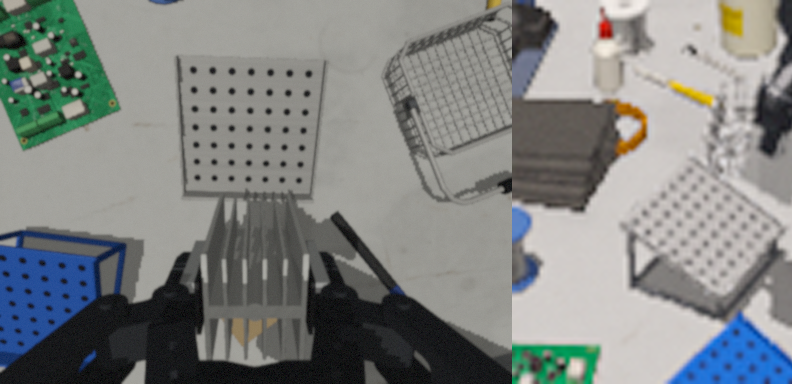

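The plate is seen squarely: lip crease at rows ~190 from x=185 to 313, high edge at row ~57. The heat sink is held upright over its front. Pitch is short by 6.5°, so I'll refine the plate from this view and correct.

Run:
```python
from h import *
C=cam("wrist",np.load("w_pl.npy"))
for z,ps in ((.03,((185,190),(313,191))),(.041,((183,195),(312,197))),(.08,((178,55),(325,60)))):
    print(z,[onz(C,*p,z).round(4).tolist() for p in ps])
print(np.array(bot.get_obs()["q"]).round(2))
im=cv2.imread("w_pl.png",0); print(im[180:204,[200,206,310-8,306]].T)
```

```text
0.03 [[0.4491, 0.4798, 0.03], [0.4526, 0.3681, 0.03]]
0.041 [[0.4448, 0.4793, 0.041], [0.4472, 0.3709, 0.041]]
0.08 [[0.5466, 0.4798, 0.08], [0.5479, 0.3723, 0.08]]
[-0.93  0.34 -0.14  1.98  0.5   0.74 -2.95]
[[131 141 143 145 144 144 144 143 142 140 126 108  95  96  94  96 109 129
  142 146 149 155 162 160]
 [143 142 143 142 144 144 143 142 144 143 133 116  98  93  92  94 103 123
  142 147 151 157 158 159]
 [118 121 130 135 137 138 140 138 137 137 138 139 134 119  95  93  90  93
   95 104 125 138 142 149]
 [138 140 139 137 139 138 138 140 138 135 138 139 136 121 103  93  91  91
   95 110 131 142 144 148]]
```

Request:
move_arm(
  commands=[
    [[0.0055,-0.001,0.0,0.9,3.3,0.4,0.03],[0.0055,-0.001,0.0,0,3.2,0.4,0.03],[0,0,0,0,0,0,0.03]],
  ],
)

```text
t: 7.38
eef_pos: [0.429, 0.4234, 0.1723]
tool_rot: [-0.003, 0.977, 0.014, 0.212]
contact_force: [-0.5, 0.0, -1.1]
gripper_width: 0.465
grasp_force: 41.0
```

Run:
```python
from h import *
print(wpose().round(3).tolist());print(np.array(bot.get_obs()["q"]).round(2))
for s in ([.442,.423,.1285],[.4615,.4235,.087]): print(plan(yawdown(s,1.8,25)))
```

```text
[[0.91, 0.028, 0.413, 0.429], [0.026, -1.0, 0.012, 0.423], [0.414, 0.0, -0.91, 0.172], [0.0, 0.0, 0.0, 1.0]]
[-1.35  0.33  0.33  2.04  0.46  0.61 -2.95]
(array([-0.0063,  0.0008,  0.0453]), array([ 0.08,  0.57, -0.16]))
(array([-0.0057,  0.0008,  0.0911]), array([ 0.08,  0.57, -0.16]))
```

Request:
move_arm(
  commands=[
    [[-0.003,0,0.03,0,0.5,0,0.03],[-0.003,0,0.03,0,0,0,0.03],[0,0,0.02,0,0,0,0.03],[0,0,0.005,0,0,0,0.03],[0,0,0,0,0,0,0.03]],
  ],
)

```text
t: 8.0
eef_pos: [0.4604, 0.4227, 0.0924]
tool_rot: [-0.003, 0.977, 0.012, 0.215]
contact_force: [-0.2, 0.4, -1.2]
gripper_width: 0.463
grasp_force: 41.0
```

Run:
```python
from h import *
print(wpose().round(3).tolist());print(np.array(bot.get_obs()["q"]).round(2))
print(plan(yawdown([.4615,.4235,.087],1.8,25)))
```

```text
[[0.907, 0.025, 0.42, 0.46], [0.022, -1.0, 0.011, 0.423], [0.42, -0.001, -0.908, 0.092], [0.0, 0.0, 0.0, 1.0]]
[-1.35  0.5   0.4   2.06  0.44  0.41 -2.95]
(array([-0.0013, -0.0008,  0.0054]), array([ 0.11,  0.16, -0.38]))
```

Request:
move_arm(
  commands=[
    [[0,0,0.004,0,0,0,0.03],[0,0,0.003,0,0,0,0.03],[0,0,0,0,0,0,0.03],[0,0,0,0,0,0,0.03]],
  ],
)

```text
t: 8.5
eef_pos: [0.4624, 0.4238, 0.0866]
tool_rot: [-0.003, 0.976, 0.013, 0.216]
contact_force: [-0.1, -0.9, -1.3]
gripper_width: 0.462
grasp_force: 41.0
```

Request:
move_arm(
  commands=[
    [[0,0,0.0015,0,0,0,0.03],[0,0,0.0015,0,0,0,0.03],[0,0,0,0,0,0,0.03]],
  ],
)

```text
t: 8.88
eef_pos: [0.4636, 0.4238, 0.0842]
tool_rot: [-0.003, 0.976, 0.013, 0.216]
contact_force: [-4.5, -1.1, 6.7]
gripper_width: 0.465
grasp_force: 42.2
```

Contact at the expected height, with force along the sheet normal. Now sliding down toward the lip.

Request:
move_arm(
  commands=[
    [[-0.003,0,-0.0008,0,0,0,0.03],[-0.002,0,0,0,0,0,0.03],[0,0,0,0,0,0,0.03]],
  ],
)

```text
t: 9.25
eef_pos: [0.4598, 0.4235, 0.0828]
tool_rot: [-0.003, 0.976, 0.013, 0.217]
contact_force: [2.2, -0.1, 1.9]
gripper_width: 0.46
grasp_force: 41.2
```

Request:
move_arm(
  commands=[
    [[-0.002,0,0,0,0,0,0.03],[0,0,0,0,0,0,0.03]],
  ],
)

```text
t: 9.5
eef_pos: [0.4592, 0.4234, 0.0827]
tool_rot: [-0.004, 0.976, 0.012, 0.217]
contact_force: [5.7, -1.0, 4.5]
gripper_width: 0.462
grasp_force: 41.4
```

Firm against the lip. Release and back off along the normal.

Request:
move_arm(
  commands=[
    [[0.001,0,0,0,0,0,0.06],[0,0,0,0,0,0,0.06],[0,0,0,0,0,0,0.06],[0,0,-0.01,0,0,0,0.06],[0,0,-0.03,0,0,0,0.06],[0,0,-0.05,0,0,0,0.06],[0,0,-0.05,0,0,0,0.06],[0,0,-0.03,0,0,0,0.06]],
  ],
)

```text
t: 10.5
eef_pos: [0.3854, 0.422, 0.2386]
tool_rot: [-0.005, 0.976, 0.013, 0.216]
contact_force: [-1.3, 0.2, 0.0]
gripper_width: 0.706
grasp_force: 0.0
```

Run:
```python
from h import *
im,T=snap('w_rel'); s=imaging.read_camera("scene")
print(np.array(bot.get_obs()["q"]).round(2))
a=cv2.resize(im,(512,384)); b=cv2.resize(s[190:290,180:252],(276,384),interpolation=cv2.INTER_CUBIC)
cv2.imwrite("pics/rel.png",np.hstack([a,b])[:,:,::-1])
# tube in wrist view
for z in (1,):
    m=(im.max(2)<45).astype(np.uint8); n,l,st,ce=cv2.connectedComponentsWithStats(m)
    C=cam("wrist",T)
    for k in range(1,n):
        if 40<st[k,4]<1500 and ce[k][1]<300: print(st[k],ce[k].round(1),onz(C,*ce[k],.04).round(3))
```

```text
10.55 [[0.906, 0.028, 0.421, 0.385], [0.024, -1.0, 0.015, 0.422], [0.422, -0.004, -0.907, 0.239], [0.0, 0.0, 0.0, 1.0]]
[-1.61  0.2   0.51  2.05  0.42  0.75 -2.95]
[269   0  37  28 255] [285.3  12.6] [0.649 0.395 0.04 ]
[63 70 19 11 99] [73.3 76.9] [0.565 0.63  0.04 ]
[69 90 10  9 60] [73.2 94.2] [0.545 0.628 0.04 ]
[109  90  10  14  87] [113.2  97.1] [0.543 0.584 0.04 ]
[455 164  35  19 284] [472.9 172.5] [0.469 0.191 0.04 ]
[324 206  54  61 435] [351.  237.2] [0.396 0.322 0.04 ]
```

View pics/rel.png

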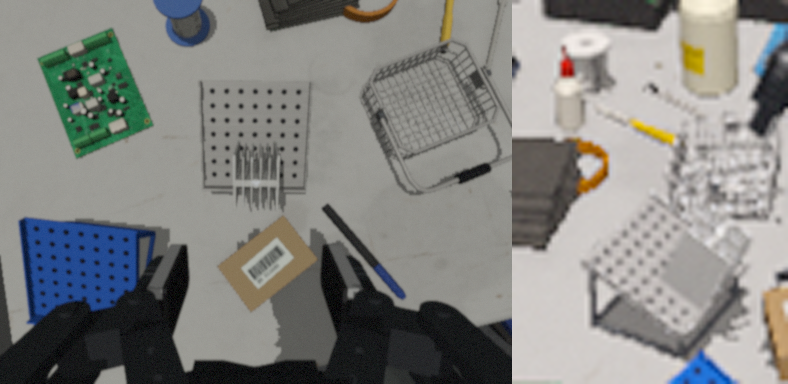

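The heat sink stands on the drainer against the lip (column ~258, row ~190), and the tube is unmoved at (0.469, 0.191). Next I level the tool and turn to yaw 113° for the bail.

Request:
move_arm(
  commands=[
    [[0,0,0,0,-8.4,0,0.06],[0,0,0,0,-8.4,0,0.06],[0,0,0,0,-8.4,0,0.06],[0,0,0,0,0,-10.1,0.06],[0,0,0,0,0,-10.1,0.06],[0,0,0,0,0,-10.1,0.06],[0,0,0,0,0,-10.1,0.06],[0,0,0,0,0,-10.1,0.06],[0,0,0,0,0,-10.1,0.06],[0,0,0,0,0,-10.1,0.06],[0,0,0,0,0,-10.1,0.06],[0,0,0,0,0,-10.1,0.06],[0,0,0,0,0,-10.1,0.06],[0,0,0,0,0,-10.1,0.03],[0,0,0,0,0,0,0.03]],
  ],
)

```text
t: 12.48
eef_pos: [0.3864, 0.4207, 0.2351]
tool_rot: [-0.002, 0.555, 0.832, -0.002]
contact_force: [-0.1, -0.0, 0.0]
gripper_width: 0.355
grasp_force: 0.0
```

Run:
```python
from h import *
print(wpose().round(3).tolist());print(np.array(bot.get_obs()["q"]).round(2))
print(plan(yawdown([.469,.191,.16],113)))
```

```text
[[-0.383, 0.924, -0.005, 0.386], [0.924, 0.383, -0.001, 0.421], [0.002, -0.005, -1.0, 0.235], [0.0, 0.0, 0.0, 1.0]]
[-0.98  0.3   0.06  1.81 -0.03  1.04 -0.52]
(array([-0.2439, -0.0113,  0.0748]), array([-0.3 , -0.09, -0.48]))
```

Request:
move_arm(
  commands=[
    [[-0.0488,-0.0023,0.015,0,0,0,0.03],[-0.0488,-0.0023,0.015,0,0,0,0.03],[-0.0488,-0.0023,0.015,0,0,-0.5,0.03],[-0.0488,-0.0023,0.015,0,0,0,0.03],[-0.0488,-0.0023,0.015,0,0,0,0.03],[0,0,0,0,0,0,0.03]],
  ],
)

```text
t: 13.22
eef_pos: [0.4706, 0.187, 0.1592]
tool_rot: [-0.002, 0.556, 0.831, -0.003]
contact_force: [-0.0, -0.1, 0.2]
gripper_width: 0.349
grasp_force: 0.0
```

Run:
```python
from h import *
im,T=snap('w_tube'); C=cam("wrist",T)
m=(im.max(2)<45).astype(np.uint8); n,l,st,ce=cv2.connectedComponentsWithStats(m)
for k in range(1,n):
    if 150<st[k,4]<4000:
        pts=np.argwhere(l==k)[:,::-1].astype(np.float32); r=cv2.minAreaRect(pts); b=cv2.boxPoints(r); W=[onz(C,*p,.04) for p in b]
        e=[W[i]-W[i-1] for i in (1,2)]; L=max(e,key=np.linalg.norm)
        print(st[k],onz(C,*r[0],.04).round(4),[np.linalg.norm(x).round(4) for x in e],np.degrees(np.arctan2(L[1],L[0])).round(1))
```

```text
13.275 [[-0.382, 0.924, -0.007, 0.471], [0.924, 0.382, -0.003, 0.187], [0.0, -0.007, -1.0, 0.159], [0.0, 0.0, 0.0, 1.0]]
[180   0  48  17 320] [0.3877 0.2931 0.04  ] [np.float64(0.0326), np.float64(0.0084)] 40.8
[248 156  14  45 572] [0.4684 0.1915 0.04  ] [np.float64(0.0101), np.float64(0.0363)] -67.2
```

Request:
move_arm(
  commands=[
    [[0.0025,0,0.04,0,0,0,0.03],[0.0025,0,0.04,0,0,0,0.03],[0,0,0.035,0,0,0,0.03],[0,0,0.023,0,0,0,0.03],[0,0,0,0,0,0,0.03],[0,0,0,0,0,0,0.006],[0,0,0,0,0,0,0.006],[0,0,0,0,0,0,0.006],[0,0,0,0,0,0,0.006]],
  ],
  squeeze=40,
)

```text
t: 14.4
eef_pos: [0.468, 0.1974, 0.0232]
tool_rot: [-0.002, 0.551, 0.835, -0.0]
contact_force: [-1.6, 1.0, 3.5]
gripper_width: 0.123
grasp_force: 39.3
```

Run:
```python
from h import *
print(wpose().round(4).tolist())
```

```text
[[-0.3933, 0.9194, -0.0034, 0.468], [0.9194, 0.3933, 0.0015, 0.1974], [0.0027, -0.0025, -1.0, 0.0232], [0.0, 0.0, 0.0, 1.0]]
```

Tube gripped. Swing the bail up its 95 mm arc: tool +y forward, −z up.

Request:
move_arm(
  commands=[
    [[0,0.0014,-0.0165,0,0,0,0.006],[0,0.0043,-0.016,0,0,0,0.006],[0,0.007,-0.015,0,0,0,0.006],[0,0.0095,-0.0136,0,0,0,0.006],[0,0.0117,-0.0117,0,0,0,0.006],[0,0.0136,-0.0095,0,0,0,0.006],[0,0.015,-0.007,0,0,0,0.006],[0,0.016,-0.0043,0,0,0,0.006],[0,0.0165,-0.0014,0,0,0,0.006],[0,0,0,0,0,0,0.006]],
  ],
)

```text
t: 15.65
eef_pos: [0.5576, 0.2349, 0.1183]
tool_rot: [-0.001, 0.551, 0.835, 0.0]
contact_force: [0.0, 0.2, 7.4]
gripper_width: 0.124
grasp_force: 40.0
```

Request:
move_arm(
  commands=[
    [[0,0,-0.006,0,0,0,0.006],[0,0,-0.012,0,0,0,0.006],[0,0,-0.016,0,0,0,0.006],[0,0,-0.016,0,0,0,0.006],[0,0,-0.012,0,0,0,0.006],[0,0,-0.006,0,0,0,0.006],[0,0,0,0,0,0,0.006],[0,0,0,0,0,0,0.006]],
  ],
)

```text
t: 16.65
eef_pos: [0.5553, 0.2339, 0.1846]
tool_rot: [-0.002, 0.551, 0.835, -0.002]
contact_force: [0.5, 0.6, -3.2]
gripper_width: 0.126
grasp_force: 39.3
```

Run:
```python
from h import *
print(wpose().round(4).tolist());print(np.array(bot.get_obs()["q"]).round(2))
S=cam("wrist",np.load("w_stand.npy"))
print(plan(yawdown([.47,.10,.19],92)))
```

```text
[[-0.3931, 0.9195, -0.0054, 0.5553], [0.9195, 0.3931, -0.0001, 0.2339], [0.0021, -0.005, -1.0, 0.1846], [0.0, 0.0, 0.0, 1.0]]
[-0.63  0.41  0.17  1.79 -0.08  0.96 -0.02]
(array([-0.0895, -0.1311, -0.0049]), array([-0.31, -0.06, 21.15]))
```

Request:
move_arm(
  commands=[
    [[-0.0038,-0.0085,-0.001,0,0,0,0.006],[-0.0076,-0.017,-0.001,0,0,0,0.006],[-0.0102,-0.0226,-0.002,0,0,0,0.006],[-0.0102,-0.0226,-0.002,0,0,0,0.006],[-0.0102,-0.0226,-0.002,0,0,0,0.006],[-0.0102,-0.0226,-0.001,0,0,0,0.006],[-0.0076,-0.017,-0.001,0,0,0,0.006],[-0.0038,-0.0085,0,0,0,0,0.006],[0,0,0,0,0,3,0.006],[0,0,0,0,0,5,0.006],[0,0,0,0,0,5,0.006],[0,0,0,0,0,5,0.006],[0,0,0,0,0,3,0.006],[0,0,0,0,0,0,0.006]],
  ],
)

```text
t: 18.4
eef_pos: [0.4509, 0.1203, 0.1956]
tool_rot: [-0.002, 0.693, 0.721, -0.001]
contact_force: [0.6, 0.3, -3.5]
gripper_width: 0.121
grasp_force: 39.3
```

Run:
```python
from h import *
print(wpose().round(4).tolist())
print(plan(yawdown([.45,-.063,.195],92)))
S=cam("wrist",np.load("w_stand.npy"))
# second measure of stand: prong tip balls and seat, top camera (arm may occlude) skipped; dark-mask ball tips in w_stand
im=cv2.imread("w_stand.png"); 
for (u,v) in ((233,114),(292,136)):
    c=im[v-10:v+12,u-12:u+12]; m=(c.max(2)<85).astype(np.uint8); n,l,st,ce=cv2.connectedComponentsWithStats(m); k=1+np.argmax(st[1:,4]); y,x=np.argwhere(l==k)[-1]
    print("lowest dark px",x+u-12,y+v-10, st[k], [onz(S,x+u-12,y+v-10-3,z).round(4).tolist() for z in(.185,)])
```

```text
[[-0.0384, 0.9993, -0.0042, 0.4509], [0.9993, 0.0384, 0.0006, 0.1203], [0.0007, -0.0041, -1.0, 0.1956], [0.0, 0.0, 0.0, 1.0]]
(array([-0.1831, -0.008 ,  0.0005]), array([-0.24, -0.04,  0.2 ]))
lowest dark px 235 111 [12  1  4  7 16] [[0.5434, -0.0363, 0.185]]
lowest dark px 293 140 [ 9  0  8 15 81] [[0.5384, -0.1001, 0.185]]
```

Request:
move_arm(
  commands=[
    [[-0.006,-0.0008,0,0,0,0,0.006],[-0.016,-0.0008,0,0,0,0,0.006],[-0.022,-0.0008,0,0,0,0,0.006],[-0.022,-0.0008,0,0,0,0,0.006],[-0.022,-0.0008,0,0,0,0,0.006],[-0.022,-0.0008,0,0,0,0,0.006],[-0.022,-0.0008,0,0,0,0,0.006],[-0.022,-0.0008,0,0,0,0,0.006],[-0.018,-0.0008,0,0,0,0,0.006],[-0.009,-0.0008,0,0,0,0,0.006],[-0.002,0,0,0,0,0,0.006],[0,0,0,0,0,0,0.006]],
  ],
)

```text
t: 19.9
eef_pos: [0.4495, -0.0629, 0.1955]
tool_rot: [-0.002, 0.694, 0.72, -0.001]
contact_force: [0.2, -0.1, -2.3]
gripper_width: 0.124
grasp_force: 39.3
```

Run:
```python
from h import *
im,T=snap('w_pr'); C=cam("wrist",T); print(bot.get_obs()["contact_force"])
print("pred balls",proj(C,[.5385,-.036,.185]).round(0),proj(C,[.5385,-.1,.185]).round(0),"seats",proj(C,[.559,-.036,.165]).round(0),"post foot",proj(C,[.626,-.067,.18]).round(0))
g=im.max(2)
for p in ([.5385,-.036,.185],[.5385,-.1,.185]):
    u,v=proj(C,p).round().astype(int); print(g[max(0,v-24):v+26:4,u-24:u+40:4])
```

```text
19.95 [[-0.038, 0.999, -0.005, 0.45], [0.999, 0.038, 0.001, -0.063], [0.001, -0.005, -1.0, 0.195], [0.0, 0.0, 0.0, 1.0]]
[ 0.28304978  0.45469809 -3.66321727]
pred balls [443. 202.] [418. 316.] seats [462. 191.] post foot [594. 261.]
[[115 110  53  46  47  50  52  50  85 163 195 195 195 201 203 203]
 [120 113  69  62  48  48  54  69  80  87  96 132 161 183 194 202]
 [187 137 102  80  51  70  94  97 104 105 103  98  98  97  94  95]
 [190 125 119  58  57  70  92 101  96  81  86  92  97  99 101  98]
 [193 125 113  67  91 101 100 183 189 134  47  51  58  64  74  82]
 [188 122 114  77 102 121 110 182 193 104  43  45  47  47  46  51]
 [178 124 174  79 102 112 113 191 193  77  33  36  40  46  45  43]
 [145 128 192 163  82 135 189 195 146  79  35  30  40  52  55  45]
 [122 123 189 158  95 186 197 196 168  84  28  30  45  83  99  99]
 [126 128 190 133 120 193 196 195 157  83  34  31  54  96 103 106]
 [123 148 193 102 144 192 197 194 176  83  35  33  49 101 101 102]
 [122 166 189  87 168 196 195 195 159  87  34  31  47  97 103 100]
 [124 183 181  88 181 193 193 192 175  91  32  29  52 101  99 
[... 177 characters left out ...]
 195 194 195 194 194 188 127]
 [100 139 195 193 159  58  63 105 192 194 194 196 194 198 195 136]
 [195 194 195 193  70  85  96  93 188 195 192 196 196 193 196 137]
 [111 189 193 195  85  97 119 107 182 192 191 195 194 193 195 136]
 [ 32  43 151 191 176 103 112 124 192 191 194 194 195 193 194 140]
 [ 30  30  27  75 179 191 188 192 195 195 197 192 192 194 192 154]
 [ 30  34  31  36  41 127 185 193 192 193 194 192 196 192 193 177]
 [ 34  33  28  33  29  29  56 160 192 192 193 193 196 194 196 172]
 [ 27  33  34  35  31  31  38  38  91 180 193 195 195 196 195 187]
 [ 36  32  33  32  38  32  36  35  38  46 138 192 194 196 193 184]
 [ 33  32  33  31  31  22  32  35  32  35  38  68 168 195 193 189]]
```

The balls appear within ~2 mm of prediction. Move forward over the seats.

Request:
move_arm(
  commands=[
    [[0,0.005,0,0,0,0,0.006],[-0.0005,0.011,0,0,0,0,0.006],[-0.0005,0.016,0,0,0,0,0.006],[-0.0006,0.016,0,0,0,0,0.006],[-0.0006,0.016,0,0,0,0,0.006],[-0.0006,0.016,0,0,0,0,0.006],[-0.0006,0.014,0,0,0,0,0.006],[-0.0005,0.01,0,0,0,0,0.006],[0,0.0055,0,0,0,0,0.006],[0,0,0,0,0,0,0.006],[0,0,0,0,0,0,0.006],[0,0,0,0,0,0,0.006]],
  ],
)

```text
t: 21.45
eef_pos: [0.5587, -0.0631, 0.1951]
tool_rot: [-0.002, 0.694, 0.72, -0.001]
contact_force: [-0.9, -0.0, -2.5]
gripper_width: 0.12
grasp_force: 39.3
```

Request:
move_arm(
  commands=[
    [[0,0,0.006,0,0,0,0.006],[0,0,0.01,0,0,0,0.006],[0,0,0.01,0,0,0,0.006],[0,0,0.008,0,0,0,0.006],[0,0,0.004,0,0,0,0.006],[0,0,0,0,0,0,0.006]],
  ],
)

```text
t: 22.2
eef_pos: [0.5588, -0.0631, 0.1567]
tool_rot: [-0.002, 0.694, 0.72, -0.002]
contact_force: [-1.0, -1.0, -2.0]
gripper_width: 0.122
grasp_force: 39.3
```

Request:
move_arm(
  commands=[
    [[0,0,0.003,0,0,0,0.006],[0,0,0.003,0,0,0,0.006],[0,0,0.002,0,0,0,0.006],[0,0,0,0,0,0,0.006]],
  ],
)

```text
t: 22.7
eef_pos: [0.5592, -0.063, 0.151]
tool_rot: [-0.002, 0.694, 0.72, -0.001]
contact_force: [-7.2, 1.1, 14.8]
gripper_width: 0.123
grasp_force: 41.0
```

Contact with a −x push, so the bar is on the rear slope. Shift 2 mm forward (−x).

Request:
move_arm(
  commands=[
    [[0,-0.002,-0.001,0,0,0,0.006],[0,0,0,0,0,0,0.006],[0,0,0,0,0,0,0.006]],
  ],
)

```text
t: 23.08
eef_pos: [0.5569, -0.0631, 0.1501]
tool_rot: [-0.002, 0.694, 0.72, -0.001]
contact_force: [-0.4, 0.3, 0.5]
gripper_width: 0.125
grasp_force: 39.6
```

Request:
move_arm(
  commands=[
    [[0,-0.0005,0.0015,0,0,0,0.006],[0,0,0,0,0,0,0.006]],
  ],
)

```text
t: 23.32
eef_pos: [0.5571, -0.0632, 0.1496]
tool_rot: [-0.001, 0.694, 0.72, -0.001]
contact_force: [-3.1, 0.9, 9.4]
gripper_width: 0.119
grasp_force: 40.5
```

Seated (bar z≈0.166). Open a little and lift away.

Request:
move_arm(
  commands=[
    [[0,0,-0.001,0,0,0,0.03],[0,0,0,0,0,0,0.03],[0,0,0,0,0,0,0.03],[0,0,0,0,0,0,0.03],[0,0,-0.005,0,0,0,0.03],[0,0,-0.015,0,0,0,0.03],[0,0,-0.03,0,0,0,0.03],[0,0,-0.04,0,0,0,0.03],[0,0,-0.04,0,0,0,0.03],[0,0,-0.04,0,0,0,0.03],[0,0,0,0,0,0,0.03],[0,0,0,0,0,0,0.03],[0,0,0,0,0,0,0.03],[0,0,0,0,0,0,0.03]],
  ],
)

```text
t: 25.08
eef_pos: [0.5567, -0.0632, 0.3187]
tool_rot: [-0.002, 0.694, 0.72, -0.002]
contact_force: [-0.4, -0.5, 0.8]
gripper_width: 0.353
grasp_force: 0.0
```

Run:
```python
from h import *
im,T=snap('w_end'); C=cam("wrist",T); print(bot.get_obs()["contact_force"])
m=(im.max(2)<50).astype(np.uint8); n,l,st,ce=cv2.connectedComponentsWithStats(m)
print("pred",proj(C,[.557,-.068,.166]).round(0))
for k in range(1,n):
    if 150<st[k,4]<5000:
        pts=np.argwhere(l==k)[:,::-1].astype(np.float32); r=cv2.minAreaRect(pts); W=[onz(C,*p,.166) for p in cv2.boxPoints(r)]
        e=[W[i]-W[i-1] for i in (1,2)]; L=max(e,key=np.linalg.norm)
        print(st[k],onz(C,*r[0],.166).round(4),[np.linalg.norm(x).round(4) for x in e],np.degrees(np.arctan2(L[1],L[0])).round(1))
# scene camera: two frames for stillness
a=imaging.read_camera("scene").astype(int); 
import time
b=imaging.read_camera("scene").astype(int)
d=np.abs(a-b).max(2)[140:240,230:330]; print("moving px",(d>40).sum())
cv2.imwrite("s_end.png",b[:,:,::-1].astype(np.uint8))
S=cam("scene"); t0=cv2.imread("scene0.png").astype(int); D=(np.abs(t0-b[:,:,::-1]).max(2)>60)
for nm,x,y,z in (("basket old",.555,.229,.03),("bask hung",.558,-.068,.06),("hs",.48,.423,.08),("cutters",.45,.1,.01),("bottle",.66,.067,.1)):
    u,v=proj(S,[x,y,z]).astype(int); print(nm,u,v,D[v-8:v+8,u-8:u+8].mean().round(2))
```

```text
25.125 [[-0.037, 0.999, -0.006, 0.557], [0.999, 0.037, 0.0, -0.063], [0.0, -0.006, -1.0, 0.319], [0.0, 0.0, 0.0, 1.0]]
[ 0.13016638 -0.48251176 -0.94798382]
pred [255. 179.]
[331 147 107  23 900] [ 0.6706 -0.0478  0.166 ] [np.float64(0.0922), np.float64(0.0099)] 13.5
[ 344  161  114   88 2504] [ 0.706  -0.1096  0.166 ] [np.float64(0.1106), np.float64(0.0711)] 47.0
[250 162  12  38 375] [ 0.5575 -0.0694  0.166 ] [np.float64(0.0097), np.float64(0.0346)] -87.5
[259 218  17  15 169] [ 0.5693 -0.1125  0.166 ] [np.float64(0.016), np.float64(0.0115)] 16.3
[340 243 105  14 415] [ 0.691  -0.1338  0.166 ] [np.float64(0.0986), np.float64(0.0118)] 4.8
[466 249  46  27 945] [ 0.7859 -0.1424  0.166 ] [np.float64(0.0428), np.float64(0.0289)] 2.3
[472 313  40  32 994] [ 0.8077 -0.2189  0.166 ] [np.float64(0.0395), np.float64(0.0395)] 2.4
moving px 0
basket old 235 230 0.01
bask hung 268 192 0.25
hs 224 253 0.0
cutters 273 226 0.0
bottle 233 191 0.0
```

```bash
python3 -c "
from station import bot
print(bot.hand_in())"
```

```text
the job is handed in; nothing more can be done
None
```

The job is handed in at about 25 s. The heat sink stands on the drainer against the lip, and the empty basket hangs still by its bail on both prongs, with mid-bar about 2 mm from the estimated seat. I had used all 10 picture views, so the final hang was checked by measurement, not by eye, and hand-in returned no verdict.

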